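# Function-test the autosampler's emergency stop

### The arm

A 6-joint arm with a two-finger parallel gripper is mounted at the origin on the work surface. World frame = base frame: x ahead of the robot, y to its left, z up, the work surface at z = 0. Lengths are in mm, angles in rad, forces in N, time in s.
With the tool pointing down it reaches from about 275 to 750 mm from the base axis. Payload 10.2 kg.
Tool frame: the origin (TCP) lies between the finger pads; the fingertips stand 17 mm ahead of it and the grasp point (between the pads) lies 2 mm behind it (tips_ahead is the distance from the TCP to the fingertips, in mm); z points along the fingers, y is the line along which they close (so a half turn about z gives the same grasp; the last joint's range is limited). The gripper opens to 85 mm and grips with 20 to 120 N. Pads are 22 mm wide; open, the fingers measure 114 mm over their backs; the gripper's body (76 mm by 85 mm) begins 54 mm behind the grasp point. The pads swing forward as they close: fully open they stand 13 mm farther back than shut.
Start: joints at [-1.387, 0.313, 1.498, -0, 1.331, -0.223], TCP at [207.716, -482.167, 248.294] pointing down, gripper open.
Joint ranges: [-2.94, 2.94], [-0.97, 2.17], [0.19, 2.56], [-1.23, 4.37], [0.02, 3.11], [-2.88, 2.88]. Speed limits (rad/s): [2.39, 2.39, 3.01, 3.14, 3.14, 3.14].

### API

Orientations are given as a unit quaternion [w, x, y, z].
In Python, from rig import sense, capture, finish_job, boxes_of, tips_ahead gives the robot as it stands.
- The arm moves only by the tool drive_tool, never from a script. Its argument "commands" is text: rows parted by semicolons, each of 7 numbers parted by spaces: the shift along the world's x, y, z in units of 0.1 m (1.0 is 0.1 m), then the turn, a rotation vector about the world's x, y, z in units of pi/4 rad (1.0 is pi/4 rad), then the opening in per cent of the stroke, from 0 (shut) to 100 (fully open). A call has 1 to 20 rows; each row shifts and turns the commanded pose from where the row before left it; what a row does not reach is not made up. A row lasts 1/12 s, in which the tool goes at most 41.7 mm and 7.16 degrees, less where a joint would pass 70% of its speed; a pose out of reach is approached as far as the arm can. A call with a number of a shift or a turn outside -1 to 1 is refused whole. A call with a gripper value outside its range is refused whole. The fingers move at their own pace and stop on an object; "force" is the grip in N (left out, the last holds). Time passes only in rows, so rows that do not move let the fingers close. It gives the time, the measured TCP pose, the force, the opening and the grip force at its end, in the units of the state.
- sense(): the state, without advancing time (a new reading comes with each control period).
- capture(name): name is "scene" or "top" or "wrist"; returns a dict with "pixels" (480x640x3 uint8, blue, green, red), "fov_y" (degrees; the focal length in pixels is half the picture's height over the tangent of half this angle, whatever the lens; pixels are square), "cx", "cy" (the principal point, pixels), "position" and "attitude" of the camera in the world; the wrist camera has in their place "tool_from_camera" (4x4, takes a point from camera to tool coordinates, whose origin is the TCP and whose axes are the flange's). Camera axes: x right, y down, z forward; pixel columns grow to the right and rows downward; lengths in mm; the calibration is good to about 2 mm. A picture is of the moment at which its call begins: read the wrist's pose just before it. There is no depth.
- finish_job(): hands the job in; it is judged then, once.
Trained networks look in a picture, given as the dict that the camera call returned (one of the last four; its "shot" number tells which), for a name from the list of things; names that differ only in an ending like _2 or _b are one class to them, and where a whole thing is asked for, a point or a joint stands for the part that bears it (a point fixed in the world has none). Each returns a list of dicts, best first, with "confidence" (0 to 1); they miss things now and then, are a little off and sometimes report something else, mostly with a low value. They report only what shows in the picture. A call takes as long as a camera call. They do not tell look-alikes from the thing itself.
- boxes_of(picture, name): "position" ([column, row] in pixels, amid what is visible of it).
The state is a dict: "time_s": time; "joints": joint angles; "dq": joint speeds; "tau": joint torques, N m; "eef_pos": TCP position; "ee_rot": TCP orientation; "force": force on the tool from outside, world axes, zero at the start; "wrist_torque": the same for the moment, N m; "grip_width": opening from 0.0 (shut) to 1.0 (fully open); "grip_force": force on a finger pad.
Only numpy, scipy, OpenCV 4.12 (cv2) and the standard library are available. Lean on these libraries where they do the work, as an engineer would, in place of code of your own. Each camera call takes 0.05 s, during which the arm holds its last target. There are 200 camera calls.

### The job

Test the emergency stop of the autosampler: press its three-lobed mushroom head straight down until it latches in, then push a lobe round clockwise (seen from above) with a fingertip until the latch lets go and the head pops back up, and let the head spring back. Use fingertips gently and grip nothing; do not press the flat start button on the other box, and leave the bottle, jar and tube where they stand.

Things in the scene. Friction and masses are not known exactly. Their poses are not given: they have to be found in the camera images.
- stop_station: The stop station, screwed to the bench: white box 110 x 110 mm, 65 mm high, with the black three-lobed mushroom head over the middle of its top. Origin: centre of the box's underside on the bench; z up; x and y along the box's sides. It never moves, but its place and yaw (up to 35 degrees either way) differ from run to run.
- stop_top (a point): Centre of the flat top (15 mm radius) of the mushroom head, on its axis: 105 mm above the bench with the head up, 97 mm latched in. It moves with the head. The head is 18 mm thick (underside 22 mm above the box's top when up, 14 mm when in), with a round domed hub of 27 mm radius. A steel collar of 24 mm radius, 6 mm high, lies on the box under it.
- stop_lobe (a point): Outer end of the head's first lobe, at half the head's height, 42 mm from the axis (moves with the head). Three radial lobes 120 degrees apart, each 16 mm wide and 15 mm thick with a round end; their tops lie 2 mm below the hub's. The gaps between them are open down to the box. At rest the first lobe points along the station's +x (away from the robot, give or take the yaw).
- stop_press (a joint): How far the head is pressed in, m: 0 up, 0.008 fully in (hard stop). It resists with about 5 N at first, falling to nothing at about 4.5 mm; beyond that it snaps in and stays in by itself, held by 3 to 4 N. The stop is rigid: stop pushing there (over 35 N counts as force).
- stop_twist (a joint): How far the head is turned clockwise seen from above, rad: 0 at rest, rigid stop at 1.25. A weak spring (0.02 to 0.06 N m) always turns it back to 0. While latched in, turning it cams the head up about 7 mm per rad; between 0.55 and 0.9 rad it comes free and rises fully by itself. It cannot be pressed fully in while it is turned.
- start_station: The start station, the other, identical white box (110 x 110 x 65 mm high), with a flat round black button (30 mm across) inside a 12 mm high steel guard ring of 48 mm diameter on its top, and no mushroom head. Origin: centre of its underside; z up. Fixed; may be left or right.
- start_press (a joint): How far the flat start button is pressed, m: 0 out, 0.005 in; to be left alone.
- amber_bottle: Small amber bottle, 52 mm diameter, 105 mm high, loose, upright; origin at the centre of its underside. A bystander.
- white_jar: White screw-lid jar, 60 mm diameter, 70 mm high, loose, upright; origin at the centre of its underside. A bystander.
- tube: Clear capped sample tube standing upright, 36 mm diameter at the cap, 105 mm high, loose; origin at the centre of its underside. A bystander.
Not all that is in view belongs to the job. Leave any orange or red look-alike of the start_station alone.

How it is judged:
By the outcome, as a careful person would: the job done as asked, in the order asked, and still so for the second after the job is handed in, with the robot touching nothing.
It also fails if it takes over 51 s, if anything falls off the work surface, if the arm or the gripper's body presses on something with over 40 N, if the wrist force passes 120 N, or if a joint passes its speed limit or range.

## Working session

There is one attempt and no reset: what is moved stays moved. The work goes in short steps, Python scripts to look and compute and a tool call to move; the robot and the scene stay as the last step left them, time stands still between calls to the robot, and variables do not carry over. Pictures are saved under pics/ and viewed, at most 10 in all, crops included, and the job is handed in when it is done.

Besides the shell and the picture viewer there is one more tool, called as name(argument=value, ...) on one line, values as JSON. drive_tool: Moves the arm, as the interface text tells. Shifts and turns lie within -1 to 1; 1 stands for 0.1 m of shift or pi/4 rad of turn. Its arguments: {"type":"object","properties":{"commands":{"type":"string"},"force":{"type":"number"}},"required":["commands"]}

```bash
mkdir -p pics
cat > h.py <<'E'
import numpy as np,cv2
from scipy.spatial.transform import Rotation as R
from rig import *
def ray(c,px,s=None):
    f=240/np.tan(np.radians(c["fov_y"])/2)
    d=np.array([(px[0]-c["cx"])/f,(px[1]-c["cy"])/f,1.])
    if "position" in c:
        q=np.array(c["attitude"])
        M=q if q.shape==(3,3) else R.from_quat(q,scalar_first=True).as_matrix()
        return np.array(c["position"]),M@d
    T=np.array(c["tool_from_camera"]);M=R.from_quat(s["ee_rot"],scalar_first=True).as_matrix()
    return np.array(s["eef_pos"])+M@T[:3,3],M@T[:3,:3]@d
def at(c,px,z,s=None):
    o,d=ray(c,px,s);return o+d*(z-o[2])/d[2]
E
python3 - <<'E'
from h import *
s=sense();print(s["time_s"],s["eef_pos"],s["ee_rot"],s["force"],tips_ahead)
for n in("top","scene"):
    c=capture(n);cv2.imwrite(f"pics/{n}0.png",c["pixels"]);print(n,c["position"],c["attitude"])
    for k,z in(("stop_top",105),("stop_lobe",96),("stop_station",65),("start_station",65),("amber_bottle",60),("white_jar",50),("tube",60)):
        for b in boxes_of(c,k)[:3]:print(k,b["position"],round(b["confidence"],2),at(c,b["position"],z).round())
E
```

```text
0.0 [ 207.66769358 -481.92180106  247.72970857] [-6.53012073e-04  9.79386213e-01  2.01995592e-01  9.96500686e-06] [-0.35048157  0.36691388 -1.22024234] 17.0
top [497.9623706   92.56798835 987.38451516] [ 0.0399235  -0.70360194  0.7075473  -0.05222298]
stop_top [483.2, 266.5] 0.79 [ 570. -189.  105.]
stop_lobe [485.6, 267.4] 0.56 [ 569. -196.   96.]
stop_station [472.0, 268.3] 0.8 [ 570. -182.   65.]
start_station [361.9, 148.3] 0.86 [779.   0.  65.]
start_station [149.4, 170.9] 0.74 [740. 365.  65.]
start_station [264.4, 271.5] 0.69 [567. 167.  65.]
amber_bottle [351.7, 232.5] 0.84 [633.  20.  60.]
white_jar [157.9, 283.0] 0.88 [549. 349.  50.]
tube [361.1, 361.8] 0.65 [417.   7.  60.]
scene [1050.24878125  611.14131564  603.9406584 ] [-0.15065885  0.29520914  0.84423566 -0.4212121 ]
stop_top [262.6, 178.6] 0.77 [ 582. -181.  105.]
stop_lobe [267.0, 178.5] 0.91 [ 565. -189.   96.]
stop_station [265.3, 204.6] 0.61 [ 606. -136.   65.]
start_station [364.8, 277.6] 0.69 [601. 191.  65.]
start_station [221.2, 277.4] 0.63 [809.  26.  65.]
amber_bottle [291.2, 251.4] 0.6 [658.  37.  60.]
white_jar [448.6, 332.6] 0.61 [574. 364.  50.]
tube [370.1, 208.3] 0.6 [422.  19.  60.]
tube [262.2, 179.7] 0.5 [ 543. -248.   60.]
```

View pics/top0.png

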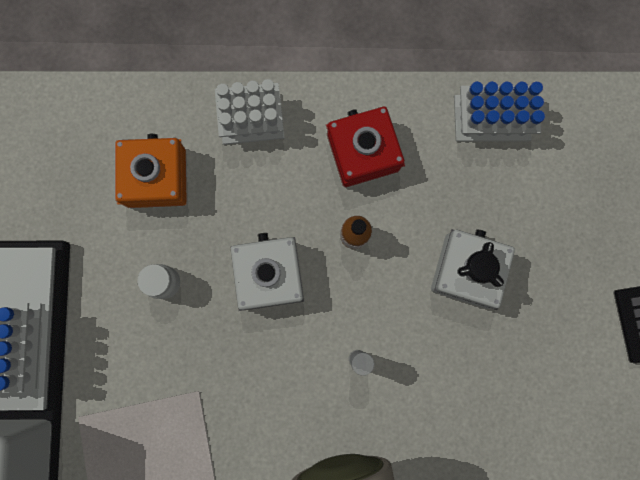

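View pics/scene0.png

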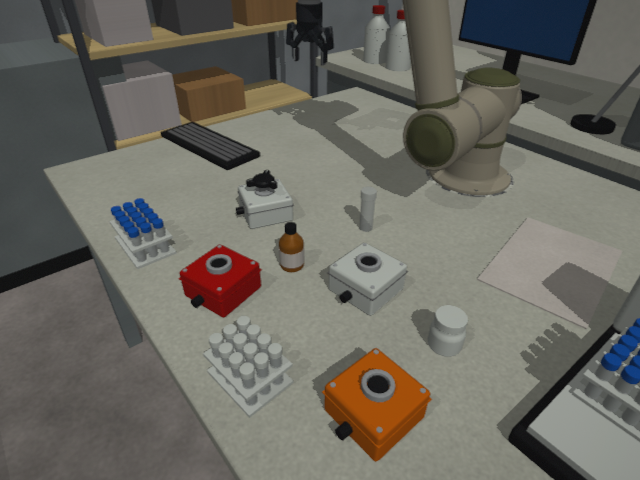

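The only mushroom head is on the white box at px (475,268) in the top view, with its head at (483,266), so that is the stop station. The plain white box at (266,272) with the ring is the start station. The red box (366,145) and orange box (150,170) are look-alikes. Lobe 1 points towards (490,247), a yaw of about -17°. I'll move above it and look closely.

drive_tool(commands="0.3 0.245 0 0 0 -0.074 0;0.3 0.245 0 0 0 -0.074 0;0.3 0.245 0 0 0 -0.074 0;0.3 0.245 0 0 0 -0.074 0;0.3 0.245 0 0 0 -0.074 0;0.3 0.245 0 0 0 -0.074 0;0.3 0.245 0 0 0 -0.074 0;0.3 0.245 0 0 0 -0.074 0;0.3 0.245 0 0 0 -0.074 0;0.3 0.245 0 0 0 -0.074 0;0.3 0.245 0 0 0 -0.074 0;0.3 0.245 0 0 0 -0.074 0;0 0 0 0 0 0 0;0 0 0 0 0 0 0;0 0 0 0 0 0 0")

```text
time_s: 2.05
eef_pos: [567.4, -188.4, 248.1]
ee_rot: [0.0, 0.99, -0.144, -0.0]
force: [-0.8, -0.1, 0.8]
grip_width: -0.002
grip_force: 0.0
```

Run:
```python
from h import *
s=sense();print(s["time_s"],s["eef_pos"],s["ee_rot"],s["force"],s["grip_width"])
c=capture("wrist");cv2.imwrite("pics/w1.png",c["pixels"]);print(c["tool_from_camera"])
for k,z in(("stop_top",105),("stop_lobe",96),("stop_station",65)):
    for b in boxes_of(c,k)[:3]:print(k,b["position"],round(b["confidence"],2),at(c,b["position"],z,s).round(1))
```

```text
2.05 [ 567.40896737 -188.40631288  248.10251755] [ 5.24569474e-05  9.89505204e-01 -1.44496986e-01 -2.62944951e-04] [-0.77484212 -0.0574643   0.80911728] -0.0015447723419544414
[[-1.63188526e-03 -9.58787060e-01 -2.84120942e-01  7.31509897e+01]
 [ 9.99998668e-01 -1.55949679e-03 -4.80984427e-04  5.45524194e-02]
 [ 1.80759476e-05 -2.84121349e-01  9.58788328e-01 -1.25578018e+02]
 [ 0.00000000e+00  0.00000000e+00  0.00000000e+00  1.00000000e+00]]
stop_top [318.1, 228.5] 0.7 [ 574.5 -189.3  105. ]
stop_lobe [318.6, 227.5] 0.56 [ 573.1 -189.3   96. ]
stop_station [318.6, 210.9] 0.59 [ 581.2 -191.6   65. ]
```

View pics/w1.png

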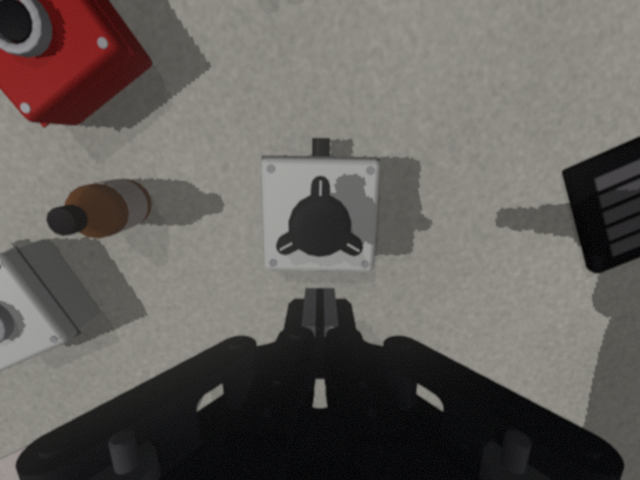

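The wrist view shows the head's hub at about (320,225) and lobe 1 pointing up to (320,178). The box corners are at (262,156), (379,158), (264,270) and (377,271). The tool is nearly aligned with the station.

Run:
```python
from h import *
s=sense();c=capture("wrist")
g=cv2.cvtColor(c["pixels"],cv2.COLOR_BGR2GRAY)
P=[at(c,p,65,s) for p in((262,156),(379,158),(377,271),(264,270))]
print(np.mean(P,0).round(1));d=P[0]-P[3]+P[1]-P[2];print(np.degrees(np.arctan2(d[1],d[0])),[np.linalg.norm(P[i]-P[i-1]).round(1) for i in range(4)])
lab=[(x["pixels"]) for x in [c]][0]
m=np.zeros_like(g);m[170:262,272:370]=(g[170:262,272:370]<60)*255
m=cv2.morphologyEx(m,cv2.MORPH_OPEN,cv2.getStructuringElement(2,(31,31)))
k=max(cv2.findContours(m,0,2)[0],key=cv2.contourArea);(x,y),r=cv2.minEnclosingCircle(k);print(x,y,r,at(c,(x,y),98,s).round(1))
for p in((320,178),(281,249),(360,249)):print(at(c,p,96,s).round(1))
print(2*np.degrees(np.arctan2(s["ee_rot"][2],s["ee_rot"][1])))
```

```text
[ 575.3 -192.6   65. ]
-16.78995663697725 [np.float64(109.0), np.float64(104.8), np.float64(108.3), np.float64(111.7)]
319.0 226.3157958984375 31.65273094177246 [ 574.2 -190.8   98. ]
[ 612.4 -203.2   96. ]
[ 563.9 -153.    96. ]
[ 543.9 -219.    96. ]
-16.73637574275821
```

drive_tool(commands="0.066 -0.026 0 0 0 0 0;0 0 -0.3 0 0 0 0;0 0 -0.3 0 0 0 0;0 0 -0.3 0 0 0 0;0 0 -0.2 0 0 0 0;0 0 -0.08 0 0 0 0;0 0 0 0 0 0 0;0 0 0 0 0 0 0")

```text
time_s: 2.97
eef_pos: [574.9, -191.2, 131.3]
ee_rot: [0.0, 0.989, -0.145, 0.001]
force: [0.1, -1.0, -0.0]
grip_width: -0.002
grip_force: 0.0
```

drive_tool(commands="0 0 -0.03 0 0 0 0;0 0 -0.03 0 0 0 0;0 0 -0.02 0 0 0 0;0 0 0 0 0 0 0;0 0 0 0 0 0 0")

```text
time_s: 3.38
eef_pos: [574.4, -190.8, 122.5]
ee_rot: [0.0, 0.989, -0.145, 0.0]
force: [-0.0, 0.1, 0.4]
grip_width: -0.002
grip_force: 0.0
```

drive_tool(commands="0 0 -0.01 0 0 0 0;0 0 -0.01 0 0 0 0;0 0 0 0 0 0 0;0 0 0 0 0 0 0")

```text
time_s: 3.72
eef_pos: [574.5, -190.9, 121.5]
ee_rot: [0.0, 0.989, -0.145, 0.0]
force: [-2.9, 1.6, 7.8]
grip_width: -0.0
grip_force: 3.8
```

drive_tool(commands="0 0 -0.01 0 0 0 0;0 0 -0.01 0 0 0 0;0 0 -0.01 0 0 0 0;0 0 0 0 0 0 0;0 0 0 0 0 0 0")

```text
time_s: 4.13
eef_pos: [574.3, -190.8, 117.1]
ee_rot: [-0.0, 0.989, -0.145, 0.0]
force: [0.2, -0.1, 0.5]
grip_width: -0.003
grip_force: 0.2
```

drive_tool(commands="0 0 -0.01 0 0 0 0;0 0 -0.01 0 0 0 0;0 0 -0.005 0 0 0 0;0 0 0 0 0 0 0;0 0 0 0 0 0 0")

```text
time_s: 4.55
eef_pos: [574.2, -190.7, 114.6]
ee_rot: [-0.0, 0.989, -0.145, -0.0]
force: [-0.4, 0.4, 0.4]
grip_width: 0.0
grip_force: 0.0
```

drive_tool(commands="0 0 0.2 0 0 0 0;0.17 0.06 0.05 0 0 0 0;0.16 0.055 0 0 0 0 0;0.16 0.053 0 0 0 0 0;0 0 0 0 0 0 0;0 0 0 0 0 0 0")

```text
time_s: 5.05
eef_pos: [623.3, -173.7, 139.3]
ee_rot: [-0.0, 0.99, -0.144, -0.0]
force: [0.5, -0.2, -0.1]
grip_width: -0.0
grip_force: 0.0
```

Run:
```python
from h import *
s=sense();print(s["eef_pos"],s["force"])
c=capture("wrist");cv2.imwrite("pics/w2.png",c["pixels"])
```

```text
[ 623.32640342 -173.69578722  139.34730662] [ 0.48299112 -0.21291095 -0.12392928]
```

View pics/w2.png

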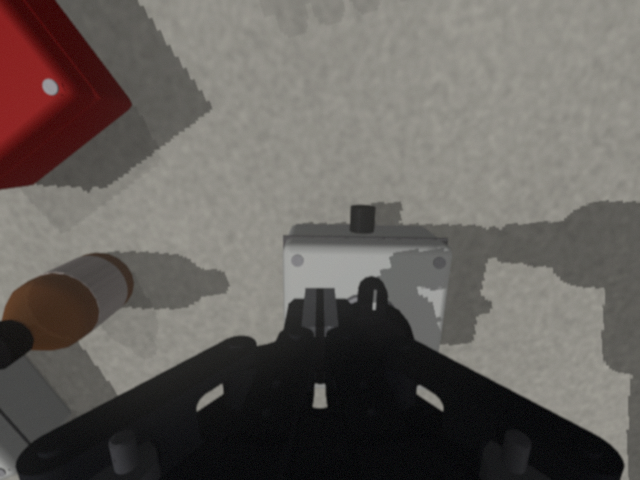

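The closed tips at (320,305) sit beside lobe 1, whose end is at (373,290), on its counter-clockwise side with a clear gap. I'll descend there.

drive_tool(commands="0 0 -0.2 0 0 0 0;0 0 -0.15 0 0 0 0;0 0 -0.11 0 0 0 0;0 0 0 0 0 0 0;0 0 0 0 0 0 0")

```text
time_s: 5.52
eef_pos: [623.0, -174.2, 93.9]
ee_rot: [-0.0, 0.989, -0.145, -0.0]
force: [0.1, 0.6, 1.0]
grip_width: 0.001
grip_force: 0.0
```

Run:
```python
import numpy as np
from rig import sense
s=sense();print(s["eef_pos"],s["force"])
C=np.array([574,-191.]);p0=np.array(s["eef_pos"][:2])-C
def rot(d):
    a=np.radians(d);return np.array([[np.cos(a),-np.sin(a)],[np.sin(a),np.cos(a)]])
prev=p0
for k in range(1,26):
    p=rot(-3*k)@p0;print(k,((p-prev)/100).round(3));prev=p
```

```text
[ 622.99303413 -174.20603238   93.85571237] [0.09147642 0.63003519 1.02435   ]
1 [ 0.008 -0.026]
2 [ 0.007 -0.026]
3 [ 0.005 -0.027]
4 [ 0.004 -0.027]
5 [ 0.003 -0.027]
6 [ 0.001 -0.027]
7 [-0.    -0.027]
8 [-0.002 -0.027]
9 [-0.003 -0.027]
10 [-0.005 -0.027]
11 [-0.006 -0.026]
12 [-0.007 -0.026]
13 [-0.009 -0.026]
14 [-0.01  -0.025]
15 [-0.011 -0.025]
16 [-0.013 -0.024]
17 [-0.014 -0.023]
18 [-0.015 -0.023]
19 [-0.016 -0.022]
20 [-0.017 -0.021]
21 [-0.018 -0.02 ]
22 [-0.019 -0.019]
23 [-0.02  -0.018]
24 [-0.021 -0.017]
25 [-0.022 -0.016]
```

drive_tool(commands="0.008 -0.026 0 0 0 -0.067 0;0.007 -0.026 0 0 0 -0.067 0;0.005 -0.027 0 0 0 -0.067 0;0.004 -0.027 0 0 0 -0.067 0;0.003 -0.027 0 0 0 -0.067 0;0.001 -0.027 0 0 0 -0.067 0;0 -0.027 0 0 0 -0.067 0;-0.002 -0.027 0 0 0 -0.067 0;-0.003 -0.027 0 0 0 -0.067 0;-0.005 -0.027 0 0 0 -0.067 0")

```text
time_s: 6.35
eef_pos: [625.8, -201.1, 95.4]
ee_rot: [-0.0, 0.917, -0.398, 0.001]
force: [1.3, 0.5, 1.0]
grip_width: 0.001
grip_force: 0.7
```

drive_tool(commands="-0.006 -0.026 0 0 0 -0.067 0;-0.007 -0.026 0 0 0 -0.067 0;-0.009 -0.026 0 0 0 -0.067 0;-0.01 -0.025 0 0 0 -0.067 0")

```text
time_s: 6.68
eef_pos: [622.8, -211.5, 95.7]
ee_rot: [-0.0, 0.87, -0.493, 0.002]
force: [1.9, 0.3, 2.8]
grip_width: 0.003
grip_force: 1.0
```

Run:
```python
from h import *
s=sense();print(s["eef_pos"],s["force"],s["joints"])
a=capture("wrist")["pixels"]
c=capture("scene");b=cv2.resize(c["pixels"][140:240,210:330],None,fx=4,fy=4,interpolation=2)
cv2.imwrite("pics/s3.png",np.hstack([a[190:390,200:440],cv2.resize(b,(240,200))])) if 0 else cv2.imwrite("pics/s3.png",b)
```

```text
[ 622.7518561  -211.52775424   95.70512158] [1.85647154 0.34121765 2.76294023] [-5.05367012e-01  7.39877245e-01  1.23300471e+00  4.83526837e-04
  1.16505371e+00  2.09521300e+00]
```

View pics/s3.png

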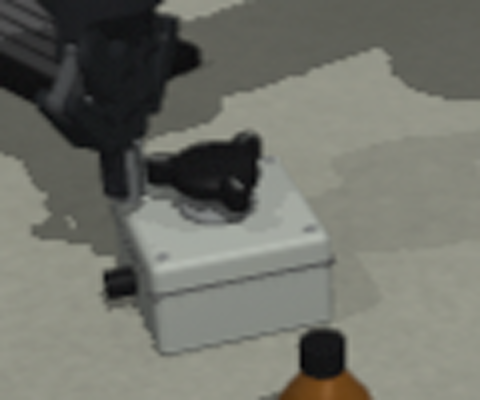

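The scene crop shows the tip outboard on the lobe. I need the true twist and contact, so I'll look through the wrist camera.

Run:
```python
from h import *
c=capture("wrist")["pixels"]; t=capture("top")["pixels"]
a=cv2.resize(c[220:380,220:440],(550,400));b=cv2.resize(t[225:310,430:530],(250,212),interpolation=2)
o=np.zeros((400,800,3),np.uint8);o[:,:550]=a;o[:212,550:]=b;o=cv2.convertScaleAbs(o,alpha=1.8,beta=10)
cv2.imwrite("pics/w4.png",o)
```

```text
(no output)
```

View pics/w4.png

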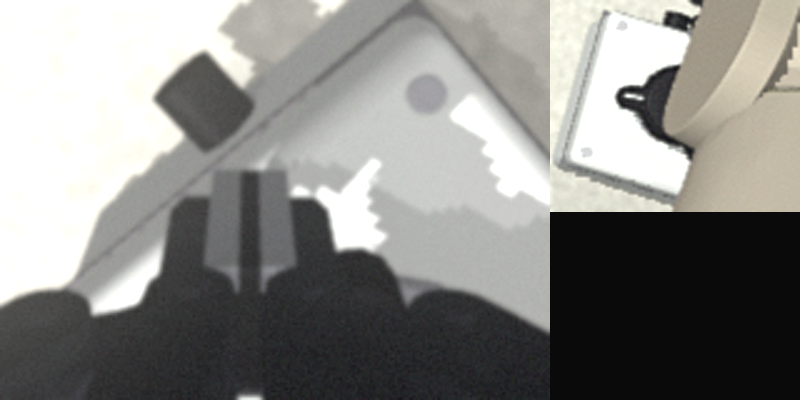

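The fingers are about 18 mm wide. Lobe 2 in the top crop has turned about 18°, so the push works, but it contacts the lobe's end. I'll continue the arc, moving inward at first without turning the tool.

Run:
```python
import numpy as np
from rig import sense
s=sense();C=np.array([574,-191.]);p=np.array(s["eef_pos"][:2])-C
r=np.hypot(*p);a=np.arctan2(p[1],p[0]);print(r,np.degrees(a),s["force"])
for k in range(1,19):
    r2=max(44.5,r-k*1.7);b=a-np.radians(3*k);q=r2*np.array([np.cos(b),np.sin(b)]);print(k,((q-p)/100).round(3));p=q
```

```text
52.764794373570496 -22.75966219366402 [2.73412474 0.47290219 3.31821004]
1 [-0.027 -0.018]
2 [-0.027 -0.016]
3 [-0.027 -0.013]
4 [-0.028 -0.011]
5 [-0.026 -0.01 ]
6 [-0.015 -0.018]
7 [-0.016 -0.017]
8 [-0.017 -0.016]
9 [-0.017 -0.016]
10 [-0.018 -0.015]
11 [-0.019 -0.014]
12 [-0.02  -0.013]
13 [-0.02  -0.012]
14 [-0.021 -0.01 ]
15 [-0.021 -0.009]
16 [-0.022 -0.008]
17 [-0.022 -0.007]
18 [-0.023 -0.006]
```

drive_tool(commands="-0.027 -0.018 0 0 0 0 0;-0.027 -0.016 0 0 0 0 0;-0.027 -0.013 0 0 0 0 0;-0.028 -0.011 0 0 0 0 0")

```text
time_s: 7.22
eef_pos: [613.7, -219.4, 96.8]
ee_rot: [0.001, 0.871, -0.491, 0.006]
force: [13.2, -11.2, 6.6]
grip_width: -0.003
grip_force: 8.3
```

drive_tool(commands="-0.026 -0.01 0 0 0 0 0;-0.015 -0.018 0 0 0 0 0;-0.016 -0.017 0 0 0 0 0;-0.017 -0.016 0 0 0 -0.05 0")

```text
time_s: 7.55
eef_pos: [605.5, -225.5, 96.5]
ee_rot: [0.001, 0.861, -0.508, 0.005]
force: [7.4, -9.0, 8.2]
grip_width: -0.002
grip_force: 5.7
```

Run:
```python
from h import *
s=sense();print(s["eef_pos"],s["force"],s["joints"][5])
c=capture("wrist")["pixels"]; t=capture("top")["pixels"];d=capture("scene")["pixels"]
o=np.zeros((500,800,3),np.uint8);o[:500,:500]=cv2.resize(d[145:235,220:310],(500,500),interpolation=2);o[:255,500:]=cv2.resize(t[225:310,430:530],(300,255),interpolation=2);o[255:455,500:]=cv2.resize(c[220:380,220:460],(300,200))
cv2.imwrite("pics/w5.png",cv2.convertScaleAbs(o,alpha=1.6,beta=10))
```

```text
[ 605.47832266 -225.5117047    96.48100211] [ 7.35557635 -9.03123739  8.22810563] 2.0999425701806467
```

View pics/w5.png

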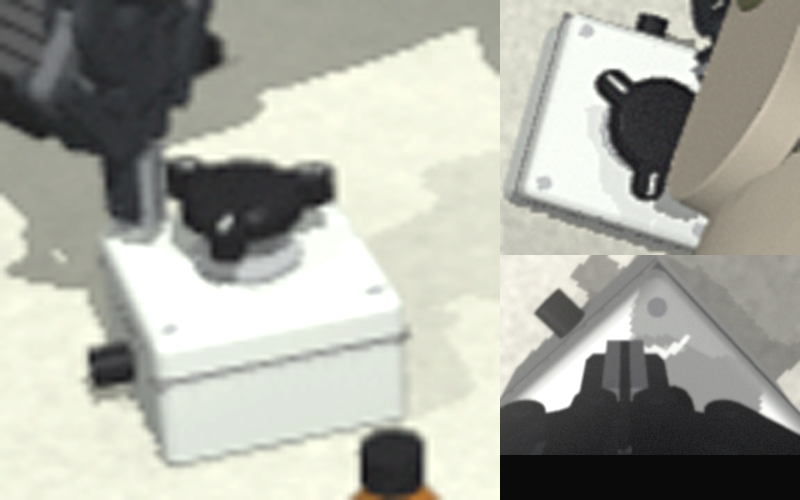

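Lobes 2 and 3 show a twist of about 50° (0.87 rad), and the head looks raised. The remaining force is mostly radial, so I'll ease outward, nudge a little further round and check.

drive_tool(commands="0.02 -0.025 0 0 0 0 0;0.01 -0.01 0 0 0 0 0;-0.018 -0.016 0 0 0 0 0;-0.018 -0.015 0 0 0 -0.05 0;0 0 0 0 0 0 0")

```text
time_s: 8.12
eef_pos: [602.6, -229.6, 93.5]
ee_rot: [0.0, 0.851, -0.526, -0.0]
force: [1.6, -1.3, -1.4]
grip_width: -0.0
grip_force: 0.9
```

Run:
```python
from h import *
s=sense();print(s["eef_pos"],s["force"],s["wrist_torque"],s["joints"][5])
t=capture("top")["pixels"];d=capture("scene")["pixels"]
o=np.zeros((500,800,3),np.uint8);o[:500,:500]=cv2.resize(d[145:235,220:310],(500,500),interpolation=2);o[:255,500:]=cv2.resize(t[225:310,430:530],(300,255),interpolation=2)
cv2.imwrite("pics/w6.png",cv2.convertScaleAbs(o,alpha=1.6,beta=10))
```

```text
[ 602.55432285 -229.64504828   93.45213039] [ 1.55880497 -1.32009773 -1.40116534] [-0.1754337  -0.26555624  0.0107819 ] 2.132393067466834
```

View pics/w6.png

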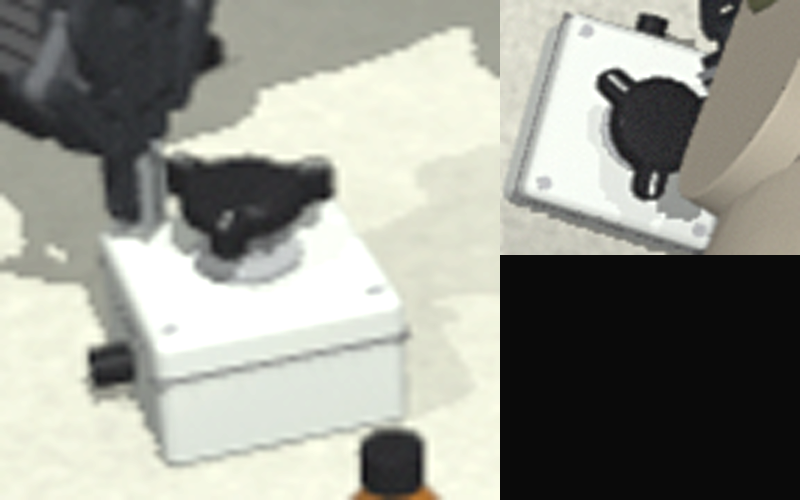

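drive_tool(commands="-0.019 -0.014 0 0 0 -0.067 0;-0.02 -0.013 0 0 0 -0.067 0;-0.02 -0.012 0 0 0 -0.067 0;0 0 0 0 0 0 0;0 0 0 0 0 0 0")

```text
time_s: 8.63
eef_pos: [597.1, -233.4, 93.7]
ee_rot: [0.0, 0.808, -0.59, -0.0]
force: [1.2, -0.6, -0.9]
grip_width: 0.002
grip_force: 0.9
```

Run:
```python
import numpy as np
from rig import sense
s=sense();C=np.array([574,-191.]);p=np.array(s["eef_pos"][:2])-C
r=np.hypot(*p);a=np.arctan2(p[1],p[0]);print(r,np.degrees(a),s["force"],s["eef_pos"])
for k in range(1,17):
    r2=min(53,r+k*.6);b=a+np.radians(5*k);q=r2*np.array([np.cos(b),np.sin(b)]);print(k,((q-p)/100).round(3));p=q
```

```text
48.28412635373661 -61.42542049775879 [ 1.22320824 -0.5882613  -0.9016312 ] [ 597.09440748 -233.40289142   93.69767116]
1 [0.039 0.017]
2 [0.038 0.02 ]
3 [0.037 0.024]
4 [0.035 0.027]
5 [0.033 0.031]
6 [0.03  0.034]
7 [0.027 0.037]
8 [0.023 0.04 ]
9 [0.015 0.044]
10 [0.011 0.045]
11 [0.007 0.046]
12 [0.003 0.046]
13 [-0.001  0.046]
14 [-0.005  0.046]
15 [-0.009  0.045]
16 [-0.013  0.044]
```

Only the spring force remains, so the latch is free. I'll retreat along the same arc so the head turns back gently, then lift.

drive_tool(commands="0.039 0.017 0 0 0 0.1 0;0.038 0.02 0 0 0 0.1 0;0.037 0.024 0 0 0 0.1 0;0.035 0.027 0 0 0 0.1 0;0.033 0.031 0 0 0 0.1 0;0.03 0.034 0 0 0 0.1 0;0.027 0.037 0 0 0 0.1 0;0.023 0.04 0 0 0 0.1 0;0.015 0.044 0 0 0 0.1 0;0.011 0.045 0 0 0 0.1 0;0.007 0.046 0 0 0 0.1 0;0.003 0.046 0 0 0 0.1 0;-0.001 0.046 0 0 0 0.1 0;-0.005 0.046 0 0 0 0 0;-0.009 0.045 0 0 0 0 0;-0.013 0.044 0 0 0 0 0;0.02 0.02 0 0 0 0 0;0 0 0 0 0 0 0")

```text
time_s: 10.13
eef_pos: [626.3, -171.8, 93.9]
ee_rot: [-0.0, 0.993, -0.121, 0.0]
force: [-0.1, -0.3, 0.6]
grip_width: -0.0
grip_force: 0.0
```

drive_tool(commands="0 0 0.15 0 0 0 0;0 0 0.3 0 0 0 0;0 0 0.3 0 0 0 0;-0.3 0 0.3 0 0 0 0;-0.3 0 0.3 0 0 0 0;-0.3 0 0.2 0 0 0 0;-0.3 0 0 0 0 0 0;-0.3 0 0 0 0 0 0;-0.3 0 0 0 0 0 0;0 0 0 0 0 0 0;0 0 0 0 0 0 0;0 0 0 0 0 0 0")

```text
time_s: 11.13
eef_pos: [447.7, -172.6, 248.1]
ee_rot: [0.0, 0.993, -0.121, 0.0]
force: [0.4, -0.3, -0.2]
grip_width: 0.001
grip_force: 0.0
```

Run:
```python
from h import *
s=sense();print(s["time_s"],s["eef_pos"],s["force"])
t=capture("top")["pixels"];d=capture("scene")["pixels"]
o=np.zeros((500,800,3),np.uint8);o[:500,:500]=cv2.resize(d[145:235,220:310],(500,500),interpolation=2);o[:255,500:]=cv2.resize(t[225:310,430:530],(300,255),interpolation=2)
o[255:480,500:]=cv2.resize(t,(300,225))
cv2.imwrite("pics/w7.png",cv2.convertScaleAbs(o,alpha=1.6,beta=10))
```

```text
11.1333 [ 447.72080359 -172.58234921  248.06627846] [ 0.41240783 -0.31223086 -0.15317596]
```

View pics/w7.png

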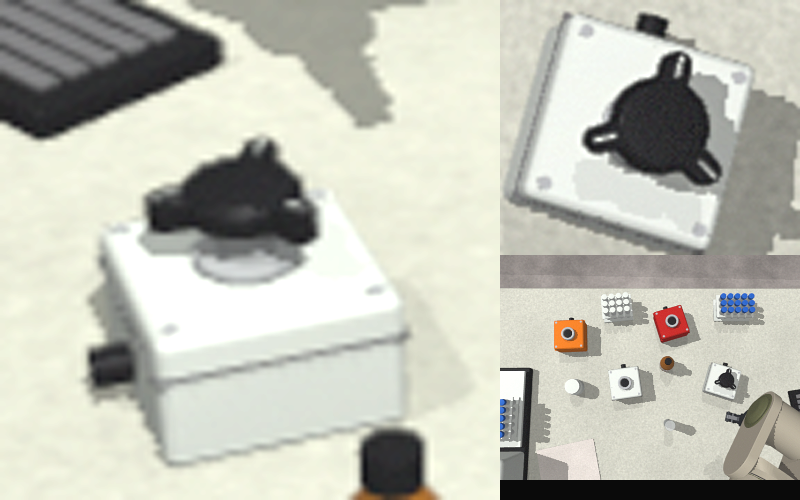

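The head is back with lobe 1 along the station's +x, its underside clear above the collar, and the bystanders have not moved. I'll compare with the first pictures numerically and hand in.

Run:
```python
from h import *
a=cv2.imread("pics/scene0.png");b=capture("scene")["pixels"]
f=lambda i:cv2.cvtColor(i,6)[168:192,242:282]
print(((f(a)<60)^(f(b)<60)).sum(),(f(a)<60).sum())
print([cv2.matchTemplate(f(b),f(a)[4:-4,4:-4],5).argmax()])
print(finish_job())
```

```text
2 356
[np.int64(40)]
the job is handed in; nothing more can be done
None
```

The emergency stop was pressed in until it latched, then turned clockwise by a lobe until it popped up and sprang back to rest. The final camera view matches the start, nothing else was touched, and the job was handed in at about 11 s.

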